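# Turn the washed bristle brush over with the tipping drying tray

### The job

The washed oval beechwood brush lies on its back, bristles up, in the hinged half of the drying tray. Swing that half up and over by its handle bar so that the brush slides down and tumbles bristles-down into the fixed draining half, then fold the hinged half all the way back down flat and let go of it. Do not touch the brush itself with the arm or gripper, and leave the other things on the table where they are.

Things in the scene. Friction and masses are not known exactly. Their poses are not given: they have to be found in the camera images.
- tray: Aluminium drying tray, fixed to the table. Origin: on the table surface under the middle of the hinge line. x runs along the hinge, y points from the hinge into the fixed draining half (robot's left, within 0.4 rad), z up. The hinge axis lies 35 mm above the table, level with the floors of both halves. Hinged half: y 0 to -151 mm, 180 mm wide, 4 mm plate, walls 18 mm at the sides, 14 mm at the free end.
- pan (a point): Middle of the fixed draining half's floor, 35 mm above the table, at tray y = +83 mm. The floor has dark drain slots and runs from y 0 to +160 mm and x -95 to +95 mm; walls on three sides (none at the hinge) rise to 70 mm above the table.
- rib (a point): Middle of the top of the steel rib across the fixed half's floor, parallel to the hinge and 29 mm from it; 14 mm high above the floor, 4 mm thick. It catches the edge of the sliding brush, so that the brush stands up with the hinged half and trips over it.
- leaf (a joint): Angle of the hinged half in rad: 0 folded flat (its start), growing as its free end is raised up and over towards the fixed half; 1.57 upright, stop at 2.3. The hinge is stiff and stays about where it is left; moving it takes about 5 N at the bar. The brush starts to slide at about 0.5 to 0.8 and tumbles over the rib at about 1.9 to 2.1.
- bar (a point): Middle of the hinged half's handle bar: round steel, 12 mm thick, parallel to the hinge, 197 mm from its axis (a circle of that radius), 110 mm long between two 10 mm rods that carry it. 40 mm of open space between bar and end wall; free below. Flat, it is at tray y = -197 mm, 35 mm above the table. Can be pinched from above, across the bar; it turns in the fingers as the half swings.
- brush: The loose oval beechwood bristle brush, about 0.13 kg, 140 mm long (its x), 80 mm wide (y), 32 mm thick: a wooden back 14 mm thick and dark bristles 18 mm long over a field 130 by 70 mm. Origin: centre of the outer face of the wooden back; z points out through the bristles (up at the start). It starts near the middle of the hinged half, its length roughly along the hinge.
- slicker: Bystander: coral slicker brush lying flat, about 225 mm long and 70 mm wide, 30 mm high; origin under the middle of its length, on the robot's side of the tray.
- comb: Bystander: steel comb 190 mm long, 6 mm thick, lying flat on the far side of the tray; origin at its middle.
- canister: Bystander: closed white ceramic canister, 106 mm across, 136 mm high, beyond the tray; origin under its centre.
- dispenser: Bystander: white plastic treat dispenser with a grey press button on top, 150 by 140 mm, 196 mm high; origin under its centre.
- shampoo: Bystander: clear plastic bottle 64 mm across and 190 mm high; origin under its centre.
- bowl: Bystander: steel bowl 140 mm across, 50 mm high; origin under its centre.
- tin: Bystander: round flat aluminium tin 80 mm across, 42 mm high; origin under its centre.
There are look-alikes about, which are no part of the job. There is more than one size of the brush; the job needs the smallest.

How it is judged:
By the outcome, as a careful person would: the job done as asked, in the order asked, and still so for the second after the job is handed in, with the robot touching nothing.
It also fails if it takes over 51 s, if anything falls off the work surface, if the arm or the gripper's body presses on something with over 40 N, if the wrist force passes 120 N, or if a joint passes its speed limit or range.

### The arm

A 6-joint arm with a two-finger parallel gripper is mounted at the origin on the work surface. World frame = base frame: x ahead of the robot, y to its left, z up, the work surface at z = 0. Lengths are in m, angles in rad, forces in N, time in s.
With the tool pointing down it reaches from about 0.275 to 0.825 m from the base axis. Payload 4.9 kg.
Tool frame: the origin (TCP) lies midway between the tips of the shut fingers; the grasp point (between the pads) lies 19 mm behind it (bot.grip_depth is the distance from the TCP to the grasp point, in m); y points along the fingers, x is the direction in which the jaws open and shut, and the axes are right-handed (so a half turn about y gives the same grasp; the last joint's range is limited). The gripper opens to 85 mm and grips with 20 to 120 N. Pads are 22 mm wide; open, the fingers measure 114 mm over their backs; the gripper's body (76 mm by 85 mm) begins 54 mm behind the grasp point. The pads swing forward as they close: fully open they stand 13 mm farther back than shut.
Start: joints at [1.211, 0.326, -0.193, 1.052, 0, 1.437], TCP at [0.123, 0.536, 0.231] pointing down, gripper open.
Joint ranges: [-2.65, 2.65], [-0.97, 1.79], [-1.3, 1.35], [-1.93, 2.1], [-1.47, 1.37], [-3.14, 3.14]. Speed limits (rad/s): [2.57, 2.57, 3.14, 3.14, 3.14, 3.14].

### API

Orientations are given as a unit quaternion [w, x, y, z].
In Python, from cell import bot gives the robot as it stands. Calls block until the motion is done:
- bot.move_pose(position, orientation): joint-space move of the TCP to a pose.
- bot.move_linear(position, speed=0.15, rotation=None, until_force=None): straight line of the TCP; rotation=None keeps the orientation; speed is the mean speed in m/s. With until_force (N) it stops when the force on the tool has changed by that much, and returns True; else False.
- bot.goto_joints(angles): joint-space move.
- bot.set_gripper(opening, grasp_force=None): opening from 0.0 (shut) to 1.0 (fully open); grasp_force is the grip in N (None keeps the last); returns when the fingers have stopped.
- bot.wait(seconds).
- bot.solve_ik(position, orientation): joint angles nearest the present ones, or None.
- bot.camera(name): name is "scene" or "top" or "wrist"; returns the picture (480x640x3 uint8, red, green, blue); there is no depth.
- bot.calibration(name): a dict with "mtx" (3x3 intrinsics, pixels), "extrinsics" (4x4, takes a point from world to camera coordinates); the wrist camera has in their place "hand_eye" (4x4, takes a point from camera to tool coordinates, whose origin is the TCP and whose axes are the tool frame's). Camera axes: x right, y down, z forward; pixel columns grow to the right and rows downward; lengths in m; the calibration is good to about 2 mm. A picture is of the moment at which its call begins: read the wrist's pose just before it. calibration takes no time and is no camera call.
A pose or a line that the arm cannot do raises bot.PlanningError and nothing moves.
- bot.close_job(): hands the job in, once; it reports no verdict.
Trained networks look in the newest picture that a camera, given by its name, has taken for a name from the list of things; names that differ only in an ending like _2 or _b are one class to them, and where a whole thing is asked for, a point or a joint stands for the part that bears it (a point fixed in the world has none). Each returns a list of dicts, best first, with "confidence" (0 to 1); they miss things now and then, are a little off and sometimes report something else, mostly with a low value. They report only what shows in the picture. A call takes as long as a camera call. They do not tell look-alikes from the thing itself.
- bot.search_frame(camera, thing): "bbox" ([left, top, width, height] in pixels, round what is visible of it).
Readings, each from a call of its own:
- bot.read_clock(): time.
- bot.read_joint_positions(): joint angles.
- bot.read_joint_vel(): joint speeds.
- bot.read_joint_efforts(): joint torques, N m.
- bot.read_position(): TCP position.
- bot.read_tool_rot(): TCP orientation.
- bot.read_ft_force(): force on the tool from outside, world axes, zero at the start.
- bot.read_moment(): the same for the moment, N m.
- bot.read_gripper_width(): opening from 0.0 (shut) to 1.0 (fully open).
Only numpy, scipy, OpenCV 4.12 (cv2) and the standard library are available. Lean on these libraries where they do the work, as an engineer would, in place of code of your own. Each camera call takes 0.05 s, during which the arm holds its last target.

## Working session

There is one attempt and no reset: what is moved stays moved. The work goes in short steps, each a Python script; the robot and the scene stay as the last script left them, time stands still between calls to the robot, and variables do not carry over. Pictures are saved under pics/ and viewed, and the job is handed in when it is done.

```bash
mkdir -p pics; ls
python3 - <<'E'
from cell import bot
import cv2
print(bot.read_clock())
for n in ["scene","top","wrist"]:
    im=bot.camera(n); cv2.imwrite(f"pics/{n}0.png",im[:,:,::-1])
    for t in ["tray","brush","bar"]:
        print(n,t,[(d['bbox'],round(d['confidence'],2)) for d in bot.search_frame(n,t)])
    c=bot.calibration(n); print({k:v.tolist() for k,v in c.items() if hasattr(v,'tolist')})
print(bot.read_clock(),bot.read_tool_rot())
E
```

```text
pics
0.0
scene tray [([187.3, 202.0, 148.7, 79.2], 0.71)]
scene brush [([262.6, 325.5, 88.4, 68.4], 0.83), ([226.1, 210.2, 33.5, 44.5], 0.71), ([214.7, 152.0, 44.6, 48.3], 0.6)]
scene bar [([186.8, 206.1, 84.4, 57.0], 0.67)]
{'mtx': [[456.33729529093114, 0.0, 308.94601784004374], [0.0, 456.33729529093114, 243.88908238391937], [0.0, 0.0, 1.0]], 'extrinsics': [[-0.33489961686611974, 0.9421444318114655, -0.014356748572625193, 0.10702331644715876], [0.6509361559050284, 0.22031513027316194, -0.7264594718966121, -0.3133484651814873], [-0.6812667374520137, -0.2526363255340987, -0.6870593274689737, 1.5048424839839807], [0.0, 0.0, 0.0, 1.0]]}
top tray [([285.8, 214.0, 140.6, 92.9], 0.96)]
top brush [([397.0, 312.4, 47.0, 64.7], 0.68), ([323.2, 192.0, 61.7, 17.7], 0.65), ([353.7, 227.9, 40.0, 45.9], 0.58), ([248.7, 137.6, 62.1, 39.7], 0.57)]
top bar [([342.6, 212.7, 83.5, 74.3], 0.98)]
{'mtx': [[581.286276599644, 0.0, 313.01286987732266], [0.0, 581.286276599644, 244.18768807211237], [0.0, 0.0, 1.0]], 'extrinsics': [[0.01974763996785049, -0.9997216932688262, 0.012906073121245915, 0.052251305703490604], [-0.9897406765402386, -0.021374201188677742, -0.1412676067795318, 0.5422672696038585], [0.14150414805711753, -0.00998396370469764, -0.9898873150775155, 1.5778515566555456], [0.0, 0.0, 0.0, 1.0]]}
wrist tray []
wrist brush []
wrist bar []
{'mtx': [[337.85206519394603, 0.0, 318.84182876764686], [0.0, 337.85206519394603, 246.373002940499], [0.0, 0.0, 1.0]], 'hand_eye': [[0.9999996271927876, -0.0004858531605303584, -0.0007138354099008974, 0.0007279778182951446], [0.0005555358006489338, -0.2708854191935971, 0.9626114382492469, -0.144067031298228], [-0.0006610554138822504, -0.9626114759418858, -0.27088504829673454, 0.06810041191140849], [0.0, 0.0, 0.0, 1.0]]}
0.6 [ 0.55316081 -0.5531508  -0.44047763  0.44047334]
```

View pics/top0.png

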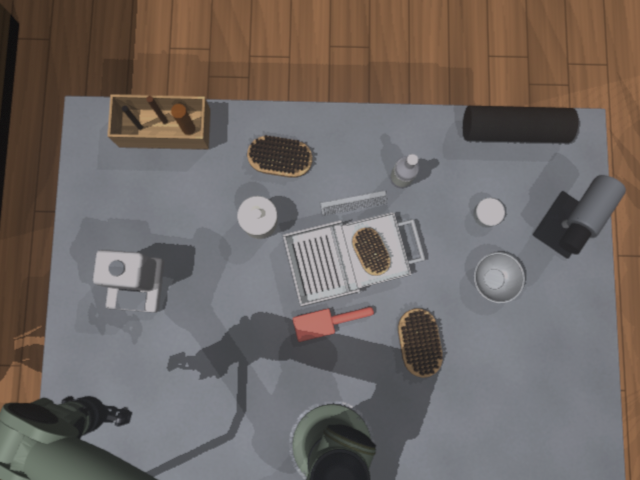

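View pics/scene0.png

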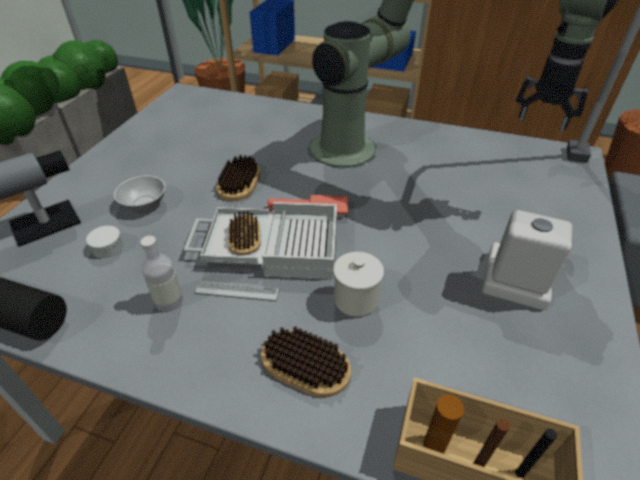

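Run:
```python
import cv2
a=cv2.imread("pics/top0.png")[170:390,230:470]; cv2.imwrite("pics/top0c.png",cv2.resize(a,None,fx=3,fy=2.7,interpolation=cv2.INTER_CUBIC)[:600])
a=cv2.imread("pics/scene0.png")[140:400,170:370]; cv2.imwrite("pics/scene0c.png",cv2.resize(a,None,fx=2.3,fy=2.3,interpolation=cv2.INTER_CUBIC))
```

```text
(no output)
```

View pics/top0c.png

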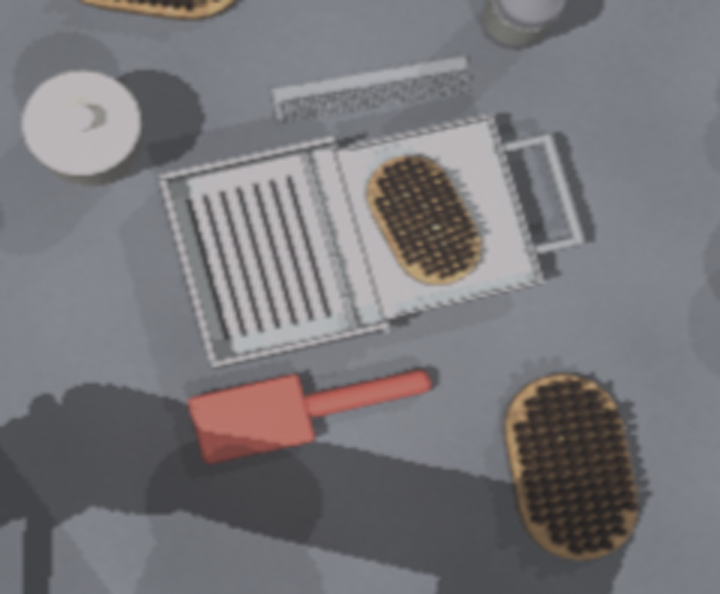

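View pics/scene0c.png

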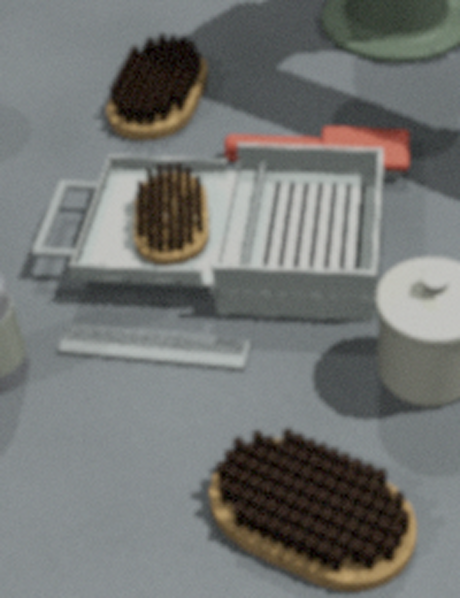

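Brush candidates in the top view are (373,250) in the hinged half, (280,157) and (420,342). The last two are larger and lie on the table, so I choose the one in the tray. Next I fit the tray pose and check it with an overlay.

```bash
cat > h.py <<'E'
import numpy as np, cv2
from scipy.spatial.transform import Rotation as R
def T(p):
    x,y,a=p; c,s=np.cos(a),np.sin(a)
    M=np.eye(4); M[:2,:2]=[[c,-s],[s,c]]; M[:2,3]=[x,y]; return M
def proj(cal,Pw):
    Pw=np.atleast_2d(Pw); E=cal['extrinsics']; q=Pw@E[:3,:3].T+E[:3,3]
    u=q@cal['mtx'].T; return u[:,:2]/u[:,2:]
def trayw(p,P): P=np.atleast_2d(P); M=T(p); return P@M[:3,:3].T+M[:3,3]
E
python3 - <<'E'
from cell import bot
from h import *
from scipy.optimize import least_squares
c=bot.calibration("top")
P=np.array([[.055,-.197,.035],[-.055,-.197,.035],[.096,.161,.07],[-.096,.161,.07],[.096,0,.07],[-.096,0,.07]])
top_=np.array([(413.3,220.7),(424,258.9),(284,235.9),(300.7,304.4),(341,221.9),(359.3,291.1)])
best=None
for sgn in (1,-1):
  Q=P*np.array([sgn,1,1])
  r=least_squares(lambda p:(proj(c,trayw(p,Q))-top_).ravel(),[.5,0,0])
  if best is None or r.cost<best[0].cost: best=(r,sgn)
r,sgn=best; print(r.x,sgn,r.fun.reshape(-1,2).round(1))
p=r.x; np.save("p0.npy",p)
L=[[[.055,-.197,.035],[-.055,-.197,.035]],[[.096,.161,.07],[-.096,.161,.07]],[[.096,.161,.07],[.096,0,.07]],[[-.096,.161,.07],[-.096,0,.07]],[[.09,-.151,.049],[-.09,-.151,.049]],[[.09,-.151,.053],[.09,0,.053]],[[-.09,-.151,.053],[-.09,0,.053]],[[.09,.029,.049],[-.09,.029,.049]]]
for n,roi in (("top",(170,340,260,450)),("scene",(180,300,170,360))):
    cc=bot.calibration(n); im=cv2.imread(f"pics/{n}0.png"); k=4
    a=cv2.resize(im[roi[0]:roi[1],roi[2]:roi[3]],None,fx=k,fy=k,interpolation=cv2.INTER_CUBIC)
    for l in L:
        u=(proj(cc,trayw(p,np.array(l)))-[roi[2],roi[0]]+.5)*k
        cv2.line(a,tuple(u[0].astype(int).tolist()),tuple(u[1].astype(int).tolist()),(0,0,255),1)
    cv2.imwrite(f"pics/{n}_ov.png",a[:600,:800])
E
```

```text
[ 0.50720937 -0.03857988  0.2660278 ] 1 [[-0.9  0.7]
 [-1.1  0.3]
 [ 0.5  0.1]
 [ 0.8  0.1]
 [ 0.6  0. ]
 [ 0.1 -1.2]]
```

View pics/top_ov.png

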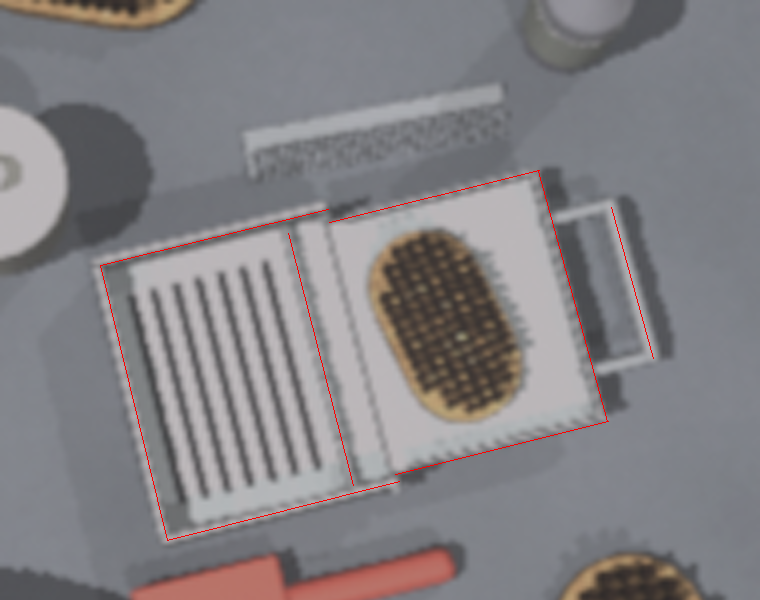

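View pics/scene_ov.png

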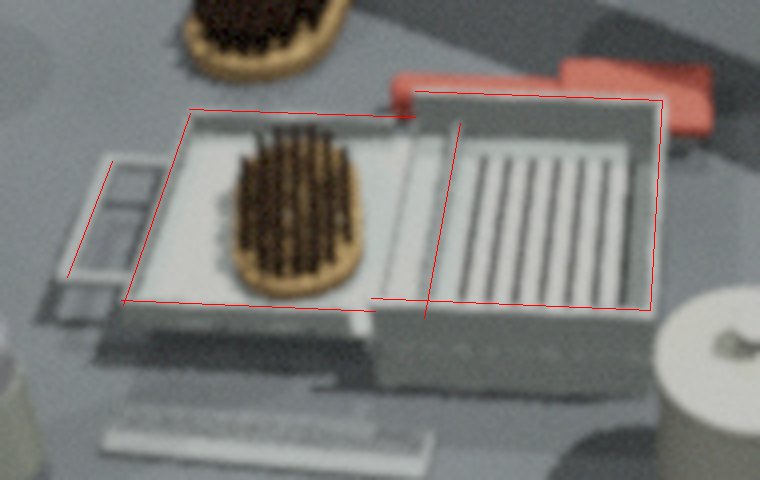

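```bash
cat >> h.py <<'E'
def bar(p,th): return trayw(p,[0,-.197*np.cos(th),.035+.197*np.sin(th)])[0]
def rot(p,sgn=1,tilt=0):
    M=T(p)[:3,:3]; x=sgn*M[:,1]; y=np.array([0,0,-1.]); m=np.c_[x,y,np.cross(x,y)]
    m=R.from_rotvec(-tilt*M[:,0]).as_matrix()@m   # tilt>0: the tool's fingers lean
    return m
def quat(m): q=R.from_matrix(m).as_quat(); return q[[3,0,1,2]]
def tcp(p,th,m,gd=.019): return bar(p,th)+gd*m[:,1]
E
python3 - <<'E'
from cell import bot
from h import *
p=np.load("p0.npy"); print(bot.grip_depth)
for s in (1,-1):
    m=rot(p,s)
    for th in (0,.5,1,1.57,2,2.25):
        q=bot.solve_ik(tcp(p,th,m),quat(m)); print(s,th,tcp(p,th,m).round(3),None if q is None else np.round(q,2))
c=bot.calibration("top"); E=c['extrinsics'];C=-E[:3,:3].T@E[:3,3]
for n,u,z in (("canister",(257,215),.136),("shampoo",(412,160),.19),("disp",(118,268),.196),("big brush",(420,342),.03)):
    d=E[:3,:3].T@np.linalg.inv(c['mtx'])@np.array([*u,1]); w=C+d*(z-C[2])/d[2]
    print(n,w.round(3),(np.linalg.inv(T(p))@[*w,1])[:3].round(3))
print(bot.read_joint_positions())
E
```

```text
0.0187
1 0 [ 0.559 -0.229  0.016] [-0.51  0.64 -0.29  0.64  0.   -0.78]
1 0.5 [ 0.553 -0.205  0.11 ] [-0.48  0.5  -0.25  0.82  0.   -0.75]
1 1 [ 0.535 -0.141  0.182] [-0.39  0.37 -0.26  0.94  0.   -0.66]
1 1.57 [ 0.507 -0.039  0.213] [-0.22  0.26 -0.33  0.98  0.   -0.49]
1 2 [0.486 0.041 0.195] [-0.07  0.24 -0.41  0.92  0.   -0.33]
1 2.25 [0.475 0.081 0.169] [ 0.02  0.26 -0.46  0.85  0.   -0.25]
-1 0 [ 0.559 -0.229  0.016] [-0.51  0.64 -0.29  0.64  0.    2.37]
-1 0.5 [ 0.553 -0.205  0.11 ] [-0.48  0.5  -0.25  0.82  0.    2.39]
-1 1 [ 0.535 -0.141  0.182] [-0.39  0.37 -0.26  0.94  0.    2.48]
-1 1.57 [ 0.507 -0.039  0.213] [-0.22  0.26 -0.33  0.98  0.    2.65]
-1 2 [0.486 0.041 0.195] [-0.07  0.24 -0.41  0.92  0.    2.81]
-1 2.25 [0.475 0.081 0.169] [ 0.02  0.26 -0.46  0.85  0.    2.89]
canister [0.601 0.213 0.136] [0.157 0.218 0.136]
shampoo [ 0.744 -0.186  0.19 ] [ 0.19  -0.204  0.19 ]
disp [0.448 0.547 0.196] [0.097 0.581 0.196]
big brush [ 0.278 -0.235  0.03 ] [-0.272 -0.129  0.03 ]
[ 1.21076643e+00  3.26171364e-01 -1.92598002e-01  1.05201450e+00
  9.03448742e-06  1.43660670e+00]
```

Run:
```python
from cell import bot
from h import *
p=np.load("p0.npy"); m=rot(p,1)
h=tcp(p,0,m)+[0,0,.19]
bot.move_pose(h,quat(m)); bot.set_gripper(.47)
bp=bot.read_position(); q=np.array(bot.read_tool_rot())
im=bot.camera("wrist"); c=bot.calibration("wrist")
W=np.eye(4); W[:3,:3]=R.from_quat(q[[1,2,3,0]]).as_matrix(); W[:3,3]=bp
E=np.linalg.inv(W@c['hand_eye']); cc=dict(mtx=c['mtx'],extrinsics=E); np.save("wE.npy",E)
a=im[:,:,::-1].copy(); cv2.imwrite("pics/w1raw.png",a)
for y in (-.197,-.155): 
    u=proj(cc,trayw(p,np.array([[.055,y,.035],[-.055,y,.035]]))); print(y,u.round(1))
    cv2.line(a,*[tuple(v.astype(int).tolist()) for v in u],(0,0,255),1)
cv2.imwrite("pics/w1.png",a)
print(bp-h,bot.read_gripper_width(),bot.read_clock())
print([(d['bbox'],d['confidence']) for d in bot.search_frame("wrist","bar")])
```

```text
-0.197 [[318.7 279.5]
 [318.6 166.1]]
-0.155 [[360.8 279.5]
 [364.8 166. ]]
[-5.60503273e-07  3.01292164e-05 -8.37771338e-06] 0.4704717058623245 4.2417
[([309.2, 127.0, 229.3, 194.3], 0.88)]
```

View pics/w1.png

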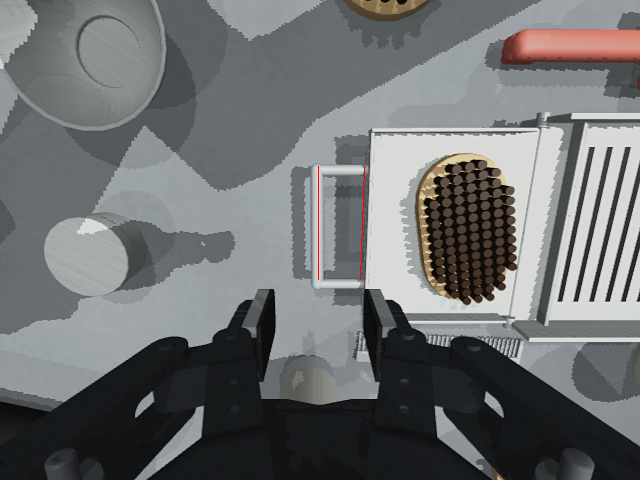

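The wrist view shows the bar running vertically near column 316 (rows 170 to 285). The predicted line at 318.6 is about 2 mm off. I'll zoom in and refine the fit.

Run:
```python
import cv2
a=cv2.imread("pics/w1raw.png")
cv2.imwrite("pics/w1a.png",cv2.resize(a[140:300,290:400],None,fx=3.7,fy=3.7,interpolation=cv2.INTER_CUBIC)[:600])
cv2.imwrite("pics/w1b.png",cv2.resize(a[100:350,490:640],None,fx=2.4,fy=2.4,interpolation=cv2.INTER_CUBIC)[:600])
g=cv2.cvtColor(a,6)
for r in (190,225,260): print(r,g[r,300:335].tolist())
```

```text
190 [111, 111, 109, 105, 153, 166, 164, 163, 164, 166, 135, 127, 156, 179, 192, 202, 208, 216, 218, 215, 202, 189, 171, 150, 145, 145, 145, 145, 146, 146, 147, 147, 147, 147, 149]
225 [108, 107, 108, 105, 153, 166, 164, 163, 163, 165, 134, 121, 150, 176, 193, 203, 207, 213, 216, 213, 201, 188, 169, 150, 145, 158, 162, 161, 162, 161, 161, 162, 162, 163, 130]
260 [106, 106, 106, 105, 102, 150, 163, 162, 162, 164, 136, 116, 144, 171, 192, 203, 207, 210, 212, 210, 201, 187, 174, 152, 142, 154, 159, 159, 160, 161, 162, 161, 160, 161, 160]
```

View pics/w1a.png

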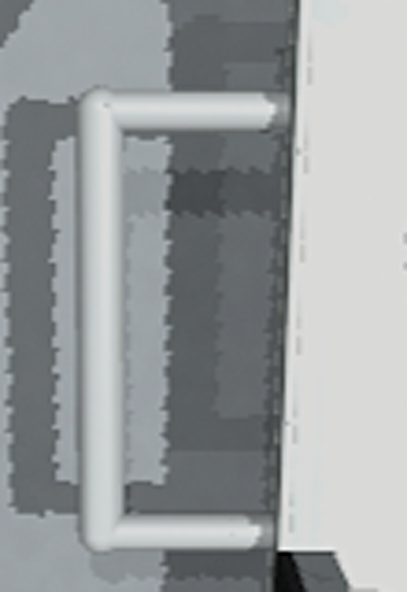

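View pics/w1b.png

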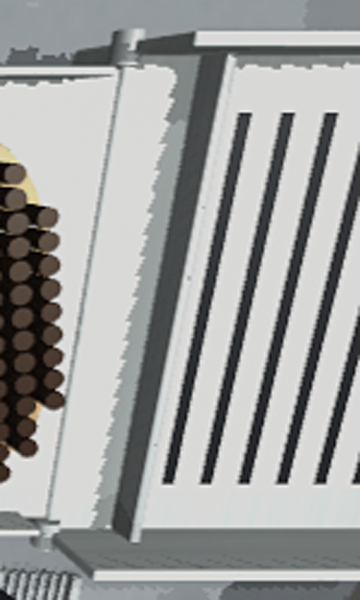

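Run:
```python
from cell import bot
from h import *
from scipy.optimize import least_squares
p=np.load("p0.npy")
cc=dict(mtx=bot.calibration("wrist")['mtx'],extrinsics=np.load("wE.npy"));ct=bot.calibration("top")
B=np.array([[.05,-.197,.035],[-.05,-.197,.035]]);ub=np.array([[317.2,283.5],[316.8,169.2]])
H=np.array([[.09,0,.035],[-.09,0,.035]]);uh=np.array([[511.7,308],[540.8,133.3]])
def line(c,p,P,u):
    a,b=proj(c,trayw(p,P)); n=np.array([-(b-a)[1],(b-a)[0]]);n/=np.linalg.norm(n); return (u-a)@n
fw=lambda p:np.r_[(proj(cc,trayw(p,B))-ub).ravel(),line(cc,p,H,uh)]
r=least_squares(fw,p); print(p,r.x,r.fun.round(1),fw(p).round(1))
np.save("pw.npy",r.x); print(bar(p,0),bar(r.x,0),bar(p,1.57),bar(r.x,1.57))
```

```text
[ 0.50720937 -0.03857988  0.2660278 ] [ 0.50969895 -0.0387714   0.26706669] [ 0.7 -6.3  0.8  5.3  0.7  0.7] [ 1.5 -8.7  1.8  2.5  0.  -0.3]
[ 0.55900087 -0.22864998  0.035     ] [ 0.56168789 -0.22878759  0.035     ] [ 0.50725061 -0.03873124  0.23199994] [ 0.50974035 -0.03892272  0.23199994]
```

Run:
```python
from cell import bot
from h import *
p=(np.load("p0.npy")+np.load("pw.npy"))/2; np.save("p.npy",p); m=rot(p,1)
g=tcp(p,0,m)
bot.move_linear(g+[0,0,.05],speed=.25,rotation=quat(m))
print("hit",bot.move_linear(g,speed=.08,until_force=8), bot.read_position()-g)
im=bot.camera("wrist"); cv2.imwrite("pics/w2.png",im[:,:,::-1])
bot.set_gripper(0,40); bot.wait(.2)
print(bot.read_gripper_width(),bot.read_ft_force(),bot.read_position()-g,bot.read_clock())
im=bot.camera("wrist"); cv2.imwrite("pics/w3.png",im[:,:,::-1])
```

```text
hit False [ 0.00022057 -0.00010973  0.00014096]
0.12324670497038766 [ 0.74872161 -4.72828633  0.14456618] [ 0.00081343 -0.00158007  0.00071089] 6.3917
```

View pics/w3.png

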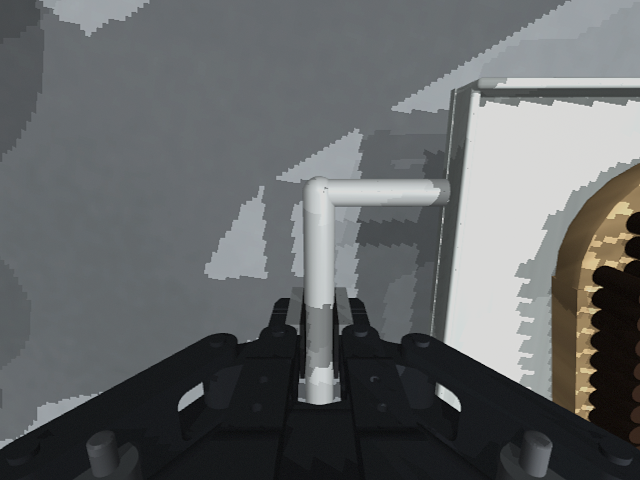

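The bar is gripped: width reads about 10.5 mm with the rod between the pads. I shift the hinge estimate by the offset seen on closing and swing the half up in short chords.

Run:
```python
from cell import bot
from h import *
p=np.load("p.npy"); p[:2]+=[.0004,-.0016]; np.save("p.npy",p); m=rot(p,1)
for th in np.arange(.1,1.31,.1):
    t=tcp(p,th,m); bot.move_linear(t,speed=.08)
    f=bot.read_ft_force(); print(round(th,1),f.round(1) if hasattr(f,'round') else f,(bot.read_position()-t).round(4))
    if np.linalg.norm(f)>45: print("STOP");break
print(bot.read_clock(),bot.read_gripper_width())
for n in("scene","top"):
    cv2.imwrite(f"pics/{n}2.png",cv2.resize(bot.camera(n)[130:330,150:400,::-1],None,fx=3,fy=3))
```

```text
0.1 [ 1.5 -1.8  0.8] [ 0.0004 -0.0001  0.0003]
0.2 [ 2.9 -2.4 -0.6] [ 0.0004 -0.0003  0.0002]
0.3 [ 2.3 -3.9  1.7] [ 0.0005 -0.0006  0.0001]
0.4 [ 2.7 -5.8  1.3] [ 0.0006 -0.001   0.0002]
0.5 [ 1.7 -6.1  2.5] [ 0.0008 -0.0014  0.0005]
0.6 [ 1.7 -6.5  5.5] [ 0.0009 -0.0019  0.0008]
0.7 [ 1.  -8.9  8.3] [ 0.0011 -0.0024  0.0013]
0.8 [ -0.4 -10.2   8.9] [ 0.0012 -0.003   0.0017]
0.9 [ -0.1 -11.1  13.2] [ 0.0014 -0.0035  0.0024]
1.0 [ -2.  -11.3  16.6] [ 0.0016 -0.0041  0.003 ]
1.1 [ -2.9 -10.5  21. ] [ 0.0017 -0.0039  0.0036]
1.2 [-3.2 -9.7 21.4] [ 0.0016 -0.0037  0.0038]
1.3 [-4.6 -7.4 24.2] [ 0.0013 -0.0026  0.0037]
11.6417 0.1196399185522352
```

View pics/scene2.png

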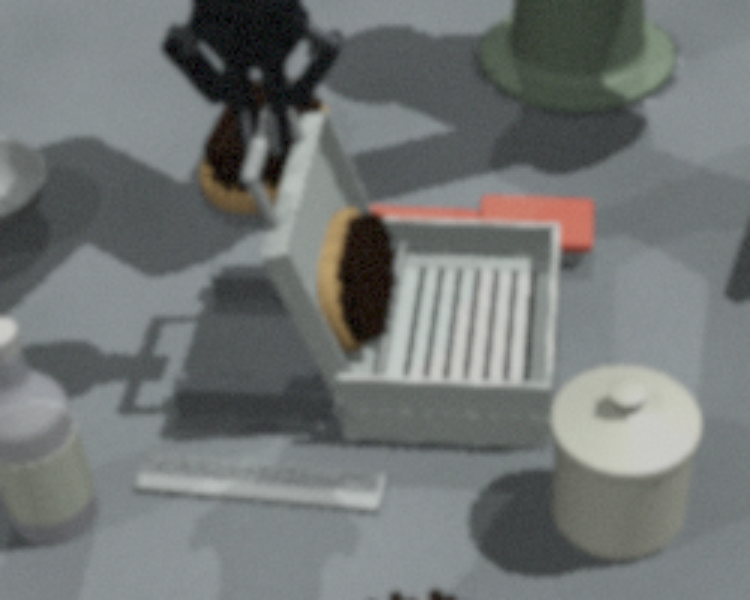

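The scene view shows the half at about 1.3 rad and the brush slid down to the rib, standing against the half. The arm is about 4 mm low, with 24 N pushing up, so I add a z offset and continue.

Run:
```python
from cell import bot
from h import *
p=np.load("p.npy"); m=rot(p,1)
for th in np.arange(1.4,2.21,.1):
    t=tcp(p,th,m)+[0,0,.003 if th<1.45 else .004]; bot.move_linear(t,speed=.07)
    f=bot.read_ft_force(); print(round(th,1),f.round(1),(bot.read_position()-t).round(4))
    if np.linalg.norm(f)>45: print("STOP");break
    if th>1.75: cv2.imwrite(f"pics/s_{th:.1f}.png",cv2.resize(bot.camera("scene")[130:330,200:400,::-1],None,fx=2,fy=2))
bot.wait(.3)
cv2.imwrite("pics/s_end.png",cv2.resize(bot.camera("scene")[130:330,200:400,::-1],None,fx=2,fy=2))
print(bot.read_clock(),bot.read_gripper_width())
I=[cv2.imread(f"pics/s_{x}.png") for x in("1.9","2.1")]
I=cv2.hconcat(I+[]); cv2.imwrite("pics/s_a.png",I)
```

```text
1.4 [-1.6 -3.2 15.6] [ 0.0007 -0.0006  0.0019]
1.5 [-0.3 -1.  11.3] [0.0004 0.0003 0.0011]
1.6 [ 0.1  0.3 10.6] [0.0003 0.0007 0.0009]
1.7 [0.9 1.6 6.7] [0.     0.0012 0.0001]
1.8 [2.7 1.7 5.6] [-0.      0.0014 -0.0001]
1.9 [4.7 2.6 0.7] [-0.0001  0.0011 -0.0004]
2.0 [4.9 1.  0.1] [-0.0001  0.0011 -0.0006]
2.1 [ 6.5  1.2 -2.9] [-0.0003  0.0015 -0.001 ]
2.2 [ 6.7  1.2 -3.7] [-0.0004  0.0014 -0.0012]
16.25 0.120668557716683
```

View pics/s_end.png

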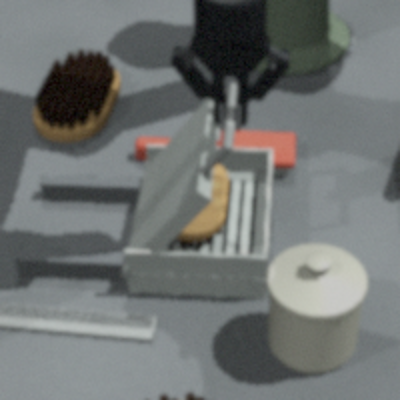

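View pics/s_a.png

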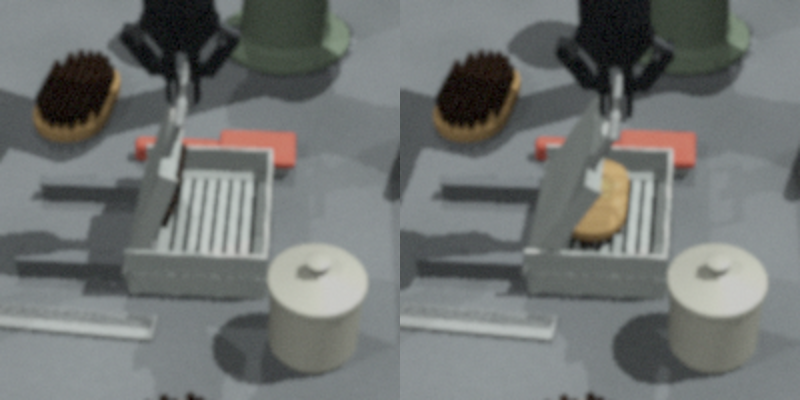

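The brush has tumbled: the wooden back faces up in the draining half. Now I fold the hinged half back.

Run:
```python
from cell import bot
from h import *
p=np.load("p.npy"); m=rot(p,1)
for th in np.arange(2.1,-.01,-.1):
    th=max(th,0); t=tcp(p,th,m)+[0,0,.004*np.sin(th)]; bot.move_linear(t,speed=.09)
    f=bot.read_ft_force(); print(round(th,1),f.round(1),(bot.read_position()-t).round(4))
    if np.linalg.norm(f)>45: print("STOP");break
else:
    print("push",bot.move_linear(t-[0,0,.006],speed=.03,until_force=12),bot.read_ft_force(),bot.read_position()-t)
print(bot.read_clock(),bot.read_gripper_width())
for n in("scene","top"):
    cv2.imwrite(f"pics/{n}3.png",cv2.resize(bot.camera(n)[150:310,180:440,::-1],None,fx=3,fy=3))
```

```text
2.1 [5.  2.7 2.1] [-0.0003  0.0013 -0.0004]
2.0 [3.3 3.7 6.6] [-0.0003  0.0013  0.0001]
1.9 [ 1.5  3.3 10.3] [-0.0003  0.0015  0.0006]
1.8 [0.5 2.4 9.8] [-0.0004  0.0011  0.0006]
1.7 [1.9 1.3 5.9] [-0.0003  0.0009  0.    ]
1.6 [3.4 1.2 4.5] [-0.0003  0.0005 -0.0002]
1.5 [ 3.2 -0.2  3.2] [-0.0002 -0.0001 -0.0003]
1.4 [3.  0.3 1.4] [-0.0002 -0.0003 -0.0003]
1.3 [ 2.5 -1.2  1.7] [-0.0002 -0.0005 -0.0003]
1.2 [ 3.5 -0.8 -3.2] [-0.0003 -0.0004 -0.0008]
1.1 [ 2.  -0.2 -0.6] [-0.0002 -0.0007 -0.0006]
1.0 [ 0.8  0.6 -1.7] [-0.0001 -0.0007 -0.0005]
0.9 [ 1.3  0.2 -1.1] [ 0.0001 -0.0008 -0.0005]
0.8 [ 0.9  0.1 -2.7] [-0.     -0.0005 -0.0008]
0.7 [ 1.1  0.6 -2.5] [-0.     -0.0003 -0.0008]
0.6 [ 0.2 -1.9 -1. ] [ 0.0002 -0.0008 -0.0006]
0.5 [ 0.1 -2.  -1.7] [ 0.0001 -0.0005 -0.0007]
0.4 [ 0.9 -2.4 -1.4] [ 0.0001 -0.0003 -0.0005]
0.3 [ 0.8 -1.8 -1.9] [ 0.     -0.0002 -0.0007]
0.2 [ 0.9 -1.1 -0.7] [ 0.     -0.0001 -0.0005]
0.1 [ 0.8 -2.4 -2.4] [-0.     -0.     -0.0005]
0 [ 1.  -3.  -4.1] [ 0.     -0.0001 -0.0006]
push True [-2.28237872  0.80609285  9.17921084] [ 2.75592911e-05 -1.36544628e-04 -1.08879258e-03]
24.5917 0.12254886980142678
```

View pics/scene3.png

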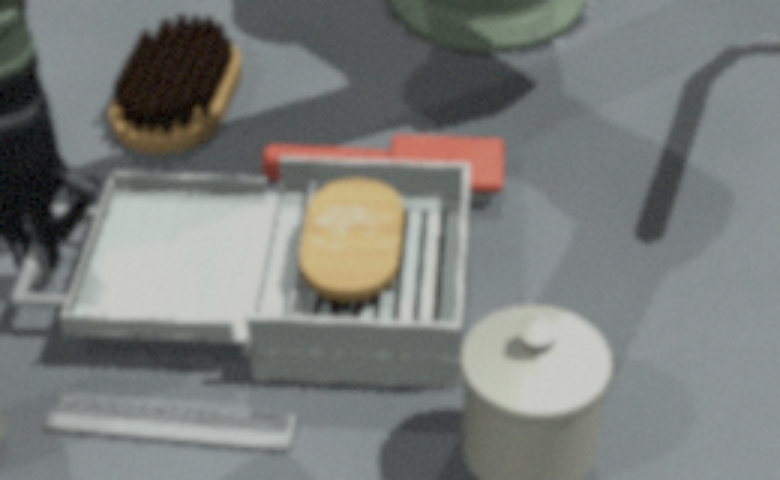

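View pics/top3.png

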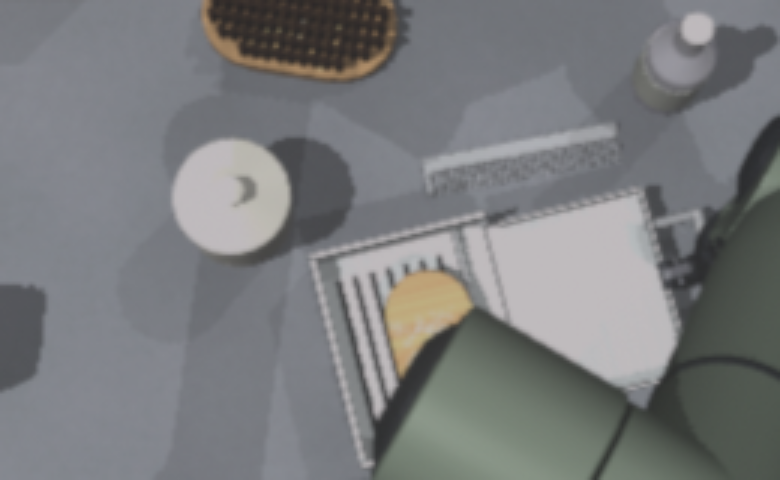

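The half met its stop with a 12 N force change, and the brush lies wood-up between the rib and end wall. Now I release and retract.

Run:
```python
from cell import bot
from h import *
bot.set_gripper(.47); 
t=np.array(bot.read_position())
bot.move_linear(t+[0,0,.08],speed=.12); bot.move_linear(t+[0,0,.24],speed=.25)
print(bot.read_ft_force())
cv2.imwrite("pics/w4.png",bot.camera("wrist")[:,:,::-1])
q=bot.read_joint_positions(); bot.goto_joints([-1.1,*q[1:]])
for n in("scene","top"):
    cv2.imwrite(f"pics/{n}4.png",cv2.resize(bot.camera(n)[150:310,180:440,::-1],None,fx=3,fy=3))
    cv2.imwrite(f"pics/{n}4f.png",bot.camera(n)[:,:,::-1])
print(bot.read_clock(),bot.read_position())
```

```text
[-1.39622596  0.11480849 -0.30696976]
28.2583 [ 0.3385279  -0.50067658  0.25095546]
```

View pics/w4.png

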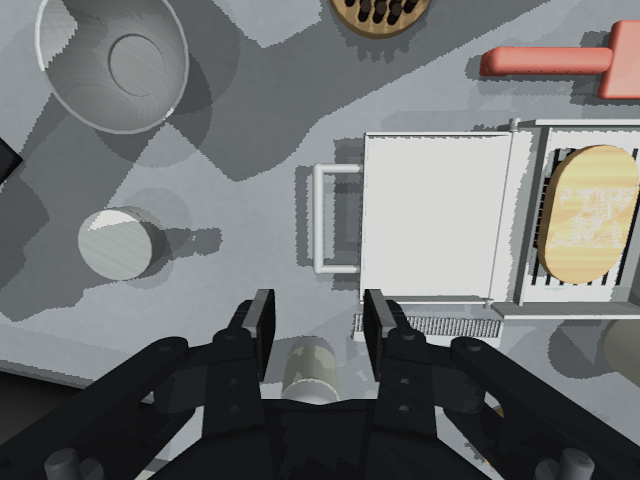

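View pics/scene4.png

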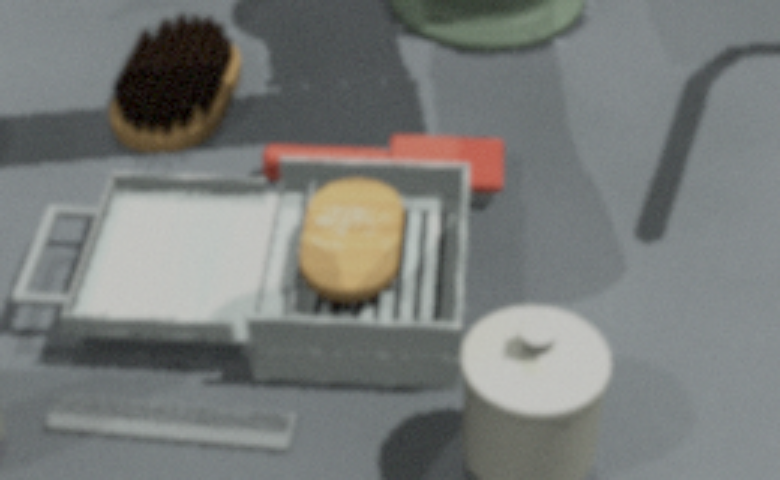

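View pics/top4f.png

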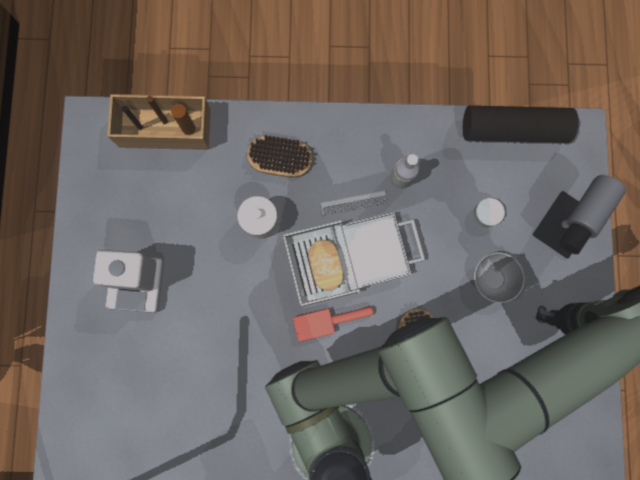

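Run:
```python
from cell import bot
from h import *
p=np.load("p.npy"); 
for n,roi,k in (("top",(220,310,280,370),6),("scene",(195,280,240,345),6)):
    c=bot.calibration(n); im=cv2.imread(f"pics/{n}4f.png")
    hsv=cv2.cvtColor(im,cv2.COLOR_BGR2HSV); mk=((hsv[...,0]>8)&(hsv[...,0]<28)&(hsv[...,1]>75)).astype(np.uint8)
    z=np.zeros_like(mk); z[roi[0]:roi[1],roi[2]:roi[3]]=mk[roi[0]:roi[1],roi[2]:roi[3]]
    ct=max(cv2.findContours(z,0,2)[0],key=cv2.contourArea)[:,0]; u=ct.mean(0)
    E=c['extrinsics'];C=-E[:3,:3].T@E[:3,3]
    w=[]
    for q in ct:
        d=E[:3,:3].T@np.linalg.inv(c['mtx'])@np.array([*q,1]); w.append(C+d*(.067-C[2])/d[2])
    t=(np.c_[w,np.ones(len(w))]@np.linalg.inv(T(p)).T)[:,:3]; print(n,t.min(0).round(3),t.max(0).round(3),cv2.minAreaRect((t[:,:2]*1000).astype(np.float32)))
    a=cv2.resize(im[roi[0]:roi[1],roi[2]:roi[3]],None,fx=k,fy=k,interpolation=cv2.INTER_CUBIC)
    cv2.imwrite(f"pics/{n}4z.png",a)
```

```text
top [-0.076  0.036  0.067] [0.06  0.115 0.067] ((-7.7141265869140625, 75.242431640625), (79.20834350585938, 136.2890167236328), 89.87311553955078)
scene [-0.078  0.033  0.067] [0.078 0.114 0.067] ((0.10422515869140625, 73.71347045898438), (155.11398315429688, 81.40827178955078), 1.4505723714828491)
```

View pics/scene4z.png

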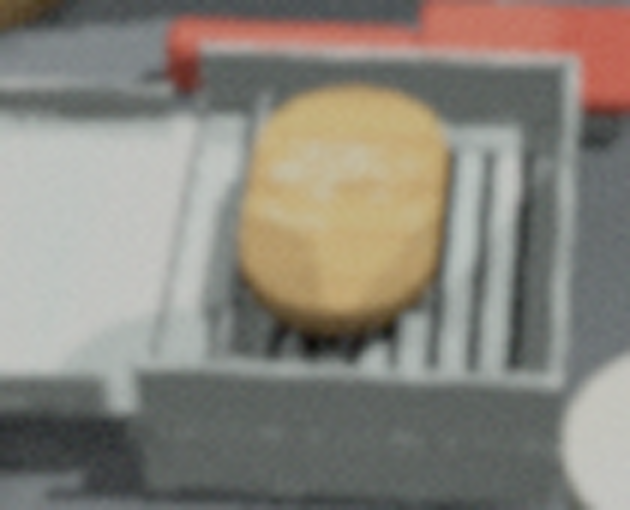

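The brush spans tray y of about 33 to 115 mm at the expected 67 mm height, with an 80 by 136 mm outline. That puts it flat on the floor beyond the rib, wood up. Handing in.

```bash
python3 -c "
from cell import bot
print(bot.read_clock(),bot.close_job())"
```

```text
the job is handed in; nothing more can be done
28.2583 None
```

The brush now lies bristles-down in the fixed draining half, and the hinged half is folded back flat and let go. I handed the job in at 28.3 s of the 51 s allowed.

- **What I did:** I pinched the handle bar from above, swung the half up to about 2.2 rad until the brush tripped over the rib, and swung it back. I pressed it onto its stop (the force changed by 12 N there), opened the gripper, rose and moved the arm clear.
- **Brush:** the final pictures show the wooden back up. Its outline spans about y +33 to +115 mm in the tray, which puts it flat on the floor just past the rib. The scene-camera outline came out long, 155 mm instead of 140, because it also catches the side of the wood.
- **Other things:** everything visible in the last pictures looks where it was. The arm hides most of the larger brush on the robot's side in the last top view, but it shows undisturbed in the scene view.
- **Forces:** the readings at the end of each step of the swing stayed under 26 N at the wrist. The highest came near 1.3 rad, where my path ran about 4 mm low; I corrected it for the rest of the swing. The two cameras' tray positions differed by about 2.5 mm, so I used the average.

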